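# Lever open the stuck sample cover of a colorimeter

### The arm

A 7-joint arm with a two-finger parallel gripper is mounted at the origin on the work surface. World frame = base frame: x ahead of the robot, y to its left, z up, the work surface at z = 0. Lengths are in m, angles in rad, forces in N, time in s.
With the tool pointing down it reaches from about 0.35 to 0.9 m from the base axis. Payload 8.1 kg.
Tool frame: the origin (TCP) lies midway between the tips of the shut fingers; the grasp point (between the pads) lies 19 mm behind it (bot.grip_depth is the distance from the TCP to the grasp point, in m); z points along the fingers, y is the line along which they close (so a half turn about z gives the same grasp; the last joint's range is limited). The gripper opens to 85 mm and grips with 20 to 120 N. Pads are 22 mm wide; open, the fingers measure 114 mm over their backs; the gripper's body (76 mm by 85 mm) begins 54 mm behind the grasp point. The pads swing forward as they close: fully open they stand 13 mm farther back than shut.
Start: joints at [-0.103, 0.434, 0.025, 1.573, -0.012, 1.134, -0.075], TCP at [0.625, -0, 0.231] pointing down, gripper open.
Joint ranges: [-2.62, 2.62], [-0.44, 2.09], [-1.27, 1.32], [0.08, 2.57], [-1.32, 4.46], [0.12, 2], [-2.74, 2.74]. Speed limits (rad/s): [2.22, 2.22, 3.01, 3.01, 3.14, 3.14, 3.14].

### API

Orientations are given as a rotation vector (axis times angle).
In Python, from workcell import bot gives the robot as it stands. The module is installed in compiled form; this text tells all that it offers.
- The arm moves only by the shell command python3 -m pendant 'ROWS' [OPENING]. ROWS is a JSON object of lists of equal length, an entry for each row: "offset": the shift along the world's x, y, z as a fraction of full scale, a list of three; "rotation": the turn, a rotation vector about the world's x, y, z as a fraction of full scale, a list of three. A call has exactly 10 rows; each row is the pose to reach, as a shift and turn from the pose commanded when the call began, turning the shorter way round; what a row does not reach only later rows make up. Full scale, the value 1, is 0.15 m for a shift and 180 degrees for a turn. A row lasts 1/10 s, in which the tool goes at most 50 mm and 8.59 degrees, less where a joint would pass 70% of its speed; a pose out of reach is approached as far as the arm can. A call with a number of a shift or a turn outside -1 to 1 is refused whole. A call with a gripper value outside its range is refused whole. OPENING is the gripper's target within -1 to 1 (shut at 1, half-way at 0, fully open at -1), set as the call begins (- or left out, the last holds). The fingers move at their own pace and stop on an object; the grip force is fixed at half the most. Time passes only in rows, so rows that repeat a pose let the fingers close, or fill a call up. It gives the time, the measured TCP pose, the force, the opening and the grip force at its end, in the units of the state.
- bot.read_state(): the state, without advancing time (a new reading comes with each control period).
- bot.camera(name): name is "scene" or "side" or "wrist"; returns a dict with "img" (400x640x3 uint8, blue, green, red), "vfov" (degrees; the focal length in pixels is half the picture's height over the tangent of half this angle, whatever the lens; pixels are square), "cx", "cy" (the principal point, pixels), "k1" (the pictures are not rectified: a ray, as slopes to the right and down, at radius r is drawn at 1 + k1 r^2 times it, then the intrinsics apply), "position" and "rotation" of the camera in the world. Camera axes: x right, y down, z forward; pixel columns grow to the right and rows downward; lengths in m; the calibration is good to about 2 mm. A picture is of the moment at which its call begins. There is no depth.
- bot.job_done(): hands the job in; it is judged then, once.
Trained networks look in a picture, given as the dict that the camera call returned (one of the last four; its "shot" number tells which), for a name from the list of things; names that differ only in an ending like _2 or _b are one class to them, and where a whole thing is asked for, a point or a joint stands for the part that bears it (a point fixed in the world has none). Each returns a list of dicts, best first, with "conf" (0 to 1); they miss things now and then, are a little off and sometimes report something else, mostly with a low value. They report only what shows in the picture. A call takes as long as a camera call. They do not tell look-alikes from the thing itself.
- bot.find_in(picture, query): "xy" ([column, row] in pixels, amid what is visible of it).
- bot.outline_of(picture, query): "mask" (400x640 bool, what is visible of it) and "xy" ([column, row] in pixels, amid what is visible of it).
The state is a dict: "clock": time; "joints": joint angles; "qd": joint speeds; "tau": joint torques, N m; "ee_pos": TCP position; "orientation": TCP orientation; "wrist_force": force on the tool from outside, world axes, zero at the start; "torque": the same for the moment, N m; "width": finger opening in m; "finger_force": force on a finger pad.
Only numpy, scipy, OpenCV 4.12 (cv2) and the standard library are available. Lean on these libraries where they do the work, as an engineer would, in place of code of your own. Each camera call takes 0.05 s, during which the arm holds its last target. There are 200 camera calls.

### The job

The sample cover of the sloping bench instrument is stuck shut: take the wooden-handled flat spatula from its cradle, find the notch under the cover's front edge, and lever the cover up with the blade, keeping your fingers off the instrument until the cover has come up by a finger's width. Then swing the cover right up so that it stands open by itself, and lay the spatula back in its cradle as it was. Leave the other things on the bench where they stand.

Things in the scene. Friction and masses are not known exactly. Their poses are not given: they have to be found in the camera images.
- instrument: White wedge-shaped bench instrument, fixed, front turned to the robot's left, 185 mm deep, 210 wide, 130 high in front. Origin: centre of its underside on the bench; x from its front to its back, y left, z up. Its top slopes up to the back at 24 degrees; in it lies a flat grey cover, 130 mm along the slope, 117 wide, 8 thick, flush with 45 mm wide cheeks beside it and a bar behind it; no handle.
- front_edge (a point): Middle of the front edge, level with the closed cover's underside; fixed, 85 mm before the instrument's origin, 130 above. Below it a trim strip closes the gap except for the pry notch, 34 mm wide and 8 high (square to the slope), whose middle lies anywhere up to 20 mm left or right of here: see or feel for it. The blade enters up the slope, its middle plane 4 mm under this level.
- notch_floor (a point): Middle of the front edge of the notch's floor (the fulcrum), 8 mm under front_edge square to the slope; fixed, not shifted with the notch. The floor is a bar 15 mm thick along the slope; behind it a hollow 28 mm deep is free for 50 mm, then comes a sample holder whose top is 18 mm under the cover's underside.
- cover_hinge (a point): Middle of the cover's hinge line, which is parallel to the instrument's y, 131 mm up the slope from front_edge and 8 mm above it square to the slope; fixed to the instrument.
- cover (a joint): Opening angle of the cover in rad, 0 closed, up to 1.85 at its stop; its front edge swings up and back, towards the instrument's back. The hinge is stiff (friction about 0.5 N m, about 4 N at the front edge), so the cover stays at any angle where it is left.
- cover_lip (a point): Middle of the lower front edge of the cover; moves with it, 131 mm from the hinge line along the cover and 8 mm below it square to the cover (at 0 it coincides with front_edge).
- spatula: Flat spatula, 165 mm long, 40 to 85 g, lying level. Origin: centre of its handle; x points to the blade tip, z up. Wooden handle 90 mm long (x -45 to 45), 14 wide (y), 16 high (z); steel blade 20 wide, 2.5 thick, in the plane z = 0, tip at x = 120 mm. Grip it about 20 mm ahead of the origin, near its centre of mass.
- cradle: Grey cradle, fixed. Origin: on the bench, below the middle of the stowed handle; x along the spatula towards its tip. Base plate 10 mm high; two uprights, 14 mm thick, 60 wide, 58 high: at x = -32 mm with a slot 24 wide, floor at 40 mm, for the handle; at x = 75 mm with a slot 30 wide, floor at 46.75 mm, for the blade. The spatula's origin lies 48 mm up. Fingers have room between the uprights.
- tube_block: Bystander, fixed: wooden block 150 by 60 by 50 mm with three holes, origin at the centre of its underside; it and the cradle stand side by side, either one nearer to the robot.
- reagent: Bystander: white bottle, 72 mm across, 150 mm high, origin under its centre.
- jar: Bystander: orange jar, 84 mm across, 110 mm high, origin under its centre.
- beaker: Bystander: glass beaker, 80 mm across, 95 mm high, origin under its centre.
- dish: Bystander: clear flat dish, 90 mm across, 15 mm high, origin under its centre.
- jarlid: Bystander: black jar lid, 70 mm across, 16 mm high, origin under its centre.
Not all that is in view belongs to the job. Of the things like the spatula, leave any that is pink; of the rest the smaller one is meant. Leave any black look-alike of the cradle alone.

How it is judged:
By the outcome, as a careful person would: the job done as asked, in the order asked, and still so for the second after the job is handed in, with the robot touching nothing.
It also fails if it takes over 64 s, if anything falls off the work surface, if the arm or the gripper's body presses on something with over 40 N, if the wrist force passes 120 N, or if a joint passes its speed limit or range.

## Working session

There is one attempt and no reset: what is moved stays moved. The work goes in short steps, Python scripts to look and compute and a shell command to move; the robot and the scene stay as the last step left them, time stands still between calls to the robot, and variables do not carry over. Pictures are saved under pics/ and viewed, at most 10 in all, crops included, and the job is handed in when it is done.

```bash
mkdir -p pics
cat > h.py <<'E'
import numpy as np, cv2
from scipy.spatial.transform import Rotation as R
from workcell import bot
def K(p):
    f=200/np.tan(np.radians(p["vfov"])/2); return f
def Rm(p):
    r=np.array(p["rotation"],float)
    return r if r.shape==(3,3) else R.from_rotvec(r).as_matrix()
def ray(p,xy):
    f=K(p); d=(np.array(xy,float)-[p["cx"],p["cy"]])/f; u=d.copy()
    for _ in range(30): u=d/(1+p["k1"]*(u@u))
    return Rm(p)@np.array([u[0],u[1],1.])
def onz(p,xy,z):
    r=ray(p,xy); o=np.array(p["position"]); return o+r*(z-o[2])/r[2]
def proj(p,P):
    c=Rm(p).T@(np.array(P,float)-p["position"]); u=c[:2]/c[2]
    return u*(1+p["k1"]*(u@u))*K(p)+[p["cx"],p["cy"]]
def tri(obs):
    A=0;b=0
    for p,xy in obs:
        r=ray(p,xy); r/=np.linalg.norm(r); M=np.eye(3)-np.outer(r,r); A=A+M; b=b+M@np.array(p["position"])
    return np.linalg.solve(A,b)
E
python3 - <<'E'
from h import *
ims=[]
for n in("scene","side","wrist"):
    p=bot.camera(n); ims.append(p["img"]); cv2.imwrite(f"pics/{n}0.png",p["img"])
    print(n,p["vfov"],p["cx"],p["cy"],p["k1"],np.round(p["position"],3),np.round(np.array(p["rotation"]),3).tolist())
    for q in("instrument","cover","spatula","cradle","tube_block"):
        print(q,[(np.round(d["xy"]).tolist(),round(d["conf"],2),np.round(onz(p,d["xy"],.05),3).tolist()) for d in bot.find_in(p,q)])
s=bot.read_state(); print({k:np.round(v,3).tolist() for k,v in s.items()})
E
```

```text
scene 51.248242925155836 323.4494427669594 197.30974666472233 -0.09033145752466723 [1.033 0.974 1.109] [-0.779, -2.604, 1.045]
instrument [([268.0, 156.0], 0.81, [0.511, -0.174, 0.05])]
cover [([269.0, 148.0], 0.75, [0.484, -0.216, 0.05]), ([375.0, 265.0], 0.68, [0.482, 0.456, 0.05])]
spatula [([412.0, 220.0], 0.57, [0.262, 0.381, 0.05]), ([444.0, 281.0], 0.57, [0.345, 0.617, 0.05]), ([348.0, 223.0], 0.56, [0.451, 0.274, 0.05])]
cradle [([309.0, 140.0], 0.73, [0.327, -0.169, 0.05]), ([351.0, 230.0], 0.64, [0.462, 0.304, 0.05])]
tube_block [([311.0, 254.0], 0.56, [0.623, 0.314, 0.05])]
side 45.22443934353747 319.56537170946996 190.10607846256102 -0.022202858403375533 [-0.065  0.982  0.85 ] [-0.782, 2.465, -1.216]
instrument [([382.0, 131.0], 0.66, [0.576, -0.244, 0.05]), ([403.0, 200.0], 0.37, [0.347, 0.039, 0.05])]
cover [([375.0, 121.0], 0.92, [0.629, -0.293, 0.05])]
spatula [([270.0, 373.0], 0.92, [0.308, 0.637, 0.05]), ([323.0, 231.0], 0.86, [0.451, 0.263, 0.05]), ([374.0, 316.0], 0.61, [0.217, 0.415, 0.05])]
cradle [([454.0, 169.0], 0.76, [0.295, -0.173, 0.05]), ([320.0, 248.0], 
[... 204 characters left out ...]
-0.001]
instrument [([248.0, 286.0], 0.76, [0.534, -0.136, 0.05])]
cover [([244.0, 306.0], 0.72, [0.527, -0.167, 0.05])]
spatula [([160.0, 8.0], 0.74, [0.468, 0.184, 0.05])]
cradle [([88.0, 290.0], 0.85, [0.318, -0.144, 0.05]), ([178.0, 5.0], 0.39, [0.486, 0.186, 0.05]), ([248.0, 286.0], 0.33, [0.534, -0.136, 0.05])]
tube_block []
{'clock': 0.9, 'joints': [-0.103, 0.434, 0.025, 1.573, -0.012, 1.134, -0.075], 'qd': [-0.0, -0.0, 0.0, -0.001, -0.001, 0.0, 0.001], 'tau': [-0.0, -67.028, 1.023, -31.657, 0.015, 0.002, 0.0], 'ee_pos': [0.625, -0.0, 0.231], 'orientation': [2.222, 2.221, 0.0], 'wrist_force': [0.242, 0.019, -0.521], 'torque': [-0.022, 0.022, 0.02], 'finger_force': 0.0, 'width': 0.086}
```

View pics/scene0.png

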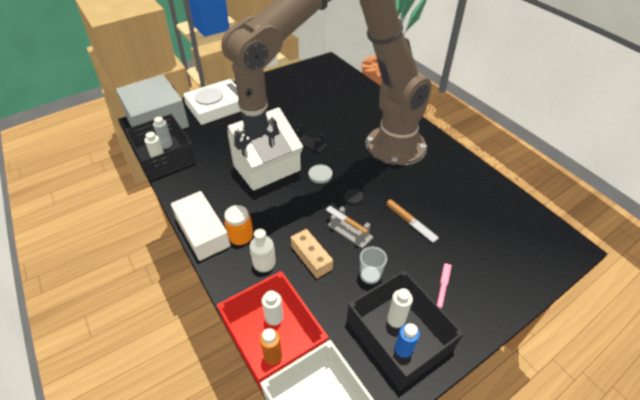

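View pics/side0.png

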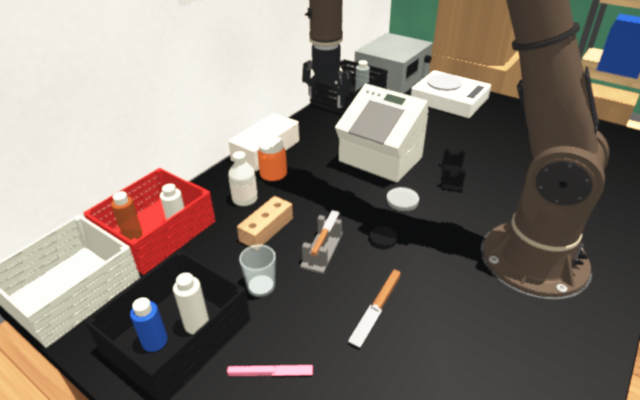

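The picture holds three spatula-like things: one in the grey cradle at scene (348,223) / side (323,231), a larger one on the bench at (412,220) / (374,316), and a pink one at (444,281) / (270,373). I choose the one in the grey cradle because it's the smaller of the non-pink pair. The black cradle look-alike is at (309,140). Next I move towards the spatula for a close look.

```bash
python3 -m pendant '{"offset":[[-0.1,0.25,0.1],[-0.2,0.5,0.2],[-0.35,0.75,0.3],[-0.5,1,0.4],[-0.5,1,0.4],[-0.5,1,0.4],[-0.5,1,0.4],[-0.5,1,0.4],[-0.5,1,0.4],[-0.5,1,0.4]],"rotation":[[0,0,0],[0,0,0],[0,0,0],[0,0,0],[0,0,0],[0,0,0],[0,0,0],[0,0,0],[0,0,0],[0,0,0]]}' -1
cat > fit.py <<'E'
from h import *
from scipy.optimize import minimize
s24,c24=np.sin(np.radians(24)),np.cos(np.radians(24)); S=np.array([c24,0,s24]); N=np.array([-s24,0,c24]); Y=np.array([0,1.,0])
FE=np.array([-.085,0,.13])
cov=np.array([FE+N*.008+S*a+Y*b for a,b in((0,-.0585),(0,.0585),(.13,.0585),(.13,-.0585))])
def T(v,P): 
    c,s=np.cos(v[2]),np.sin(v[2]); return np.array(P)@np.array([[c,s,0],[-s,c,0],[0,0,1]])+[v[0],v[1],0]
def iou(p,mask,polys):
    m=np.zeros((400,640),np.uint8)
    for P in polys:
        q=np.array([proj(p,x) for x in P]); h=cv2.convexHull(np.float32(q))
        cv2.fillPoly(m,[np.int32(np.round(h*16))],1,cv2.LINE_8,4)
    m=m>0; return (m&mask).sum()/max(1,(m|mask).sum())
def fit(obs,polysf,v0,st):
    f=lambda v:-sum(iou(p,m,polysf(v)) for p,m in obs)
    for k in(1,.4,.15):
        sim=np.array([v0]+[np.array(v0)+k*np.eye(len(v0))[i]*st[i] for i in range(len(v0))])
        r=minimize(f,v0,method="Nelder-Mead",options=dict(initial_simplex=sim,maxiter=150)); v0=r.x
    return v0,-r.fun/len(obs)
E
python3 - <<'E'
from fit import *
obs=[]
for n in("scene","side","wrist"):
    p=bot.camera(n); cv2.imwrite(f"pics/{n}1.png",p["img"])
    o=bot.outline_of(p,"cover"); 
    for d in o: print(n,np.round(d["xy"]),d["conf"],d["mask"].sum())
    c=[d for d in o if np.linalg.norm(onz(p,d["xy"],.16)[:2]-[.56,-.2])<.12]
    if c: obs.append((p,c[0]["mask"]))
    if n!="wrist": print([(np.round(d["xy"]),round(d["conf"],2)) for d in bot.find_in(p,"spatula")])
for sub in [obs]+[[o] for o in obs]:
    v,q=fit(sub,lambda v:[T(v,cov)],[.57,-.2,-1.57],[.03,.03,.2]); print(v,q)
v,q=fit(obs,lambda v:[T(v,cov)],[.57,-.2,-1.57],[.03,.03,.2]); np.save("inst.npy",v)
E
```

```text
clock: 1.9
ee_pos: [0.5503, 0.1492, 0.291]
orientation: [-2.223, -2.22, 0.001]
wrist_force: [0.6, -0.2, -0.1]
width: 0.0854
finger_force: 0.0
scene [318. 174.] 0.69 342
scene [263. 142.] 0.66 914
[(array([442., 283.]), 0.8), (array([411., 222.]), 0.57), (array([347., 225.]), 0.52)]
side [374. 121.] 0.7 1450
[(array([271., 370.]), 0.88), (array([372., 313.]), 0.85), (array([322., 230.]), 0.76)]
[ 0.52966787 -0.14465851 -1.58474059] 0.86346067803699
[ 0.5306101  -0.15144999 -1.49061805] 0.7910174152153987
[ 0.52731759 -0.14005457 -1.57440956] 0.9673691366417403
```

View pics/wrist1.png

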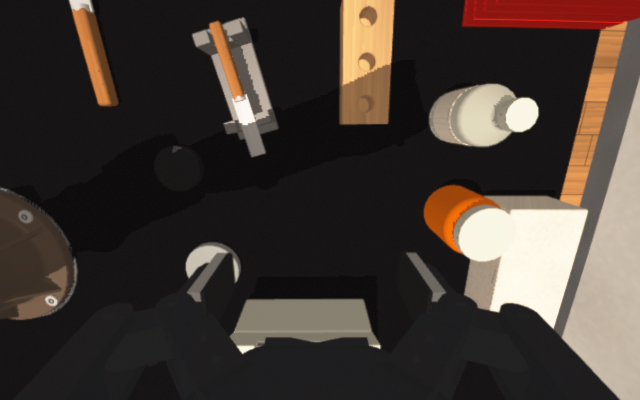

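The wrist view shows the spatula in its grey cradle, from the handle's rear end at (215,25) to the blade tip at (258,153). The instrument's front is at about (305,320). The arm hides part of the cover in the scene view, so I rely on the side fit.

Run:
```python
from fit import *
p=bot.camera("wrist")
a=onz(p,(215,25),.05);b=onz(p,(258,154),.048); d=b-a; print(a,b,np.linalg.norm(d),np.degrees(np.arctan2(d[1],d[0])))
o=bot.outline_of(p,"spatula"); print([(d["xy"],d["conf"],d["mask"].sum()) for d in o])
def polys(v):
    box=lambda x0,x1,w,z0,z1:T(v,[[x,y,z] for x in(x0,x1) for y in(-w,w) for z in(z0,z1)])
    return [box(-.045,.045,.007,.04,.056),box(.045,.12,.01,.0467,.0493)]
c=min(o,key=lambda d:np.linalg.norm(d["xy"]-np.array([235,90])))
obs=[(p,c["mask"])]
ps=bot.camera("side"); os_=bot.outline_of(ps,"spatula"); cs=min(os_,key=lambda d:np.linalg.norm(d["xy"]-np.array([322,230])))
print(cs["xy"],cs["mask"].sum(),c["mask"].sum())
v0=[*(a+d*45/165)[:2],np.arctan2(d[1],d[0])]
for sub in(obs,[(ps,cs["mask"])],obs+[(ps,cs["mask"])]):
    print(fit(sub,polys,v0,[.01,.01,.1]))
cv2.imwrite("pics/crop1.png",cv2.resize(p["img"][0:180,150:350],None,fx=3,fy=3,interpolation=cv2.INTER_CUBIC))
```

```text
[0.42790427 0.33547205 0.05      ] [0.47088091 0.18019101 0.048     ] 0.16113098290188244 -74.52967659475394
[([238.4, 95.1], 0.6, np.int64(1938)), ([94.1, 55.8], 0.59, np.int64(2336))]
[323.1, 233.2] 344 1938
(array([ 0.44039538,  0.29303457, -1.30100722]), np.float64(0.9031805425631432))
(array([ 0.43793882,  0.29683227, -1.28270519]), np.float64(0.8406862745098039))
(array([ 0.43791087,  0.29650274, -1.27919373]), np.float64(0.8571537990196079))
```

View pics/crop1.png

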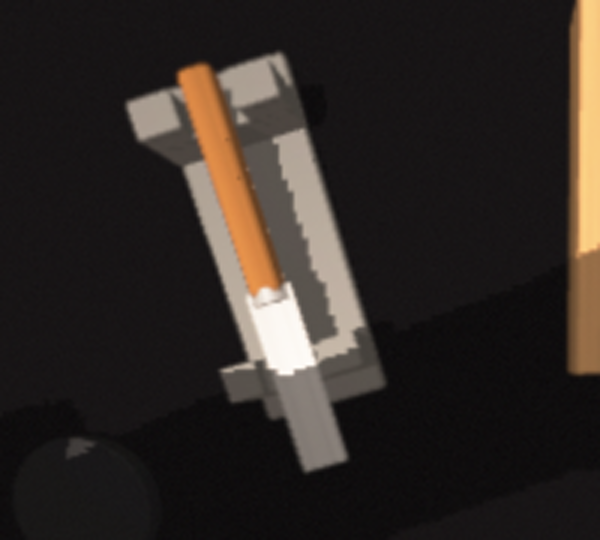

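The crop confirms it: wooden handle, steel blade, resting in the grey cradle with the tip pointing towards the instrument. I move above the grip point and turn the gripper in line with it.

```bash
python3 -m pendant '{"offset":[[-0.15,0.2,0],[-0.35,0.45,-0.1],[-0.55,0.65,-0.25],[-0.7,0.84,-0.5],[-0.7,0.84,-0.75],[-0.7,0.84,-0.9],[-0.7,0.84,-0.9],[-0.7,0.84,-0.9],[-0.7,0.84,-0.9],[-0.7,0.84,-0.9]],"rotation":[[0,0,0.03],[0,0,0.06],[0,0,0.088],[0,0,0.088],[0,0,0.088],[0,0,0.088],[0,0,0.088],[0,0,0.088],[0,0,0.088],[0,0,0.088]]}' -1
python3 - <<'E'
from fit import *
p=bot.camera("wrist"); cv2.imwrite("pics/w2.png",p["img"])
o=bot.outline_of(p,"spatula"); print([(d["xy"],d["conf"],d["mask"].sum()) for d in o])
v=[.4395,.2945,-1.295]
def polys(v):
    box=lambda x0,x1,w,z0,z1:T(v,[[x,y,z] for x in(x0,x1) for y in(-w,w) for z in(z0,z1)])
    return [box(-.045,.045,.007,.04,.056),box(.045,.12,.01,.0467,.0493)]
for x in(-.045,.02,.045,.12): print(x,proj(p,T(v,[[x,0,.048]])[0]))
if o:
  print(fit([(p,o[0]["mask"])],polys,v,[.005,.005,.05]))
# cover again, arm now away
obs=[]
for n in("scene","side"):
    p=bot.camera(n)
    for d in bot.outline_of(p,"cover"):
        if np.linalg.norm(onz(p,d["xy"],.16)[:2]-[.53,-.15])<.08: obs.append((p,d["mask"])); print(n,fit(obs[-1:],lambda v:[T(v,cov)],[.53,-.14,-1.57],[.03,.03,.2])); break
v,q=fit(obs,lambda v:[T(v,cov)],[.53,-.14,-1.57],[.03,.03,.2]); print(v,q); np.save("inst.npy",v)
E
```

```text
clock: 3.5
ee_pos: [0.446, 0.2764, 0.1578]
orientation: [1.894, 2.505, 0.004]
wrist_force: [0.4, -0.1, 0.9]
width: 0.0858
finger_force: 0.0
[([313.7, 223.4], 0.72, np.int64(2900)), ([130.9, 82.0], 0.72, np.int64(5045)), ([480.5, 215.5], 0.7, np.int64(11806))]
-0.045 [314.17878366 131.67899876]
0.02 [314.34174717 203.26588056]
0.045 [314.39951516 228.20227836]
0.12 [314.55796768 295.48251433]
(array([ 0.4380876 ,  0.29577821, -1.29655473]), np.float64(0.9369310793237972))
scene (array([ 0.5922093 , -0.05378135, -1.96970311]), np.float64(0.30738095238095237))
side (array([ 0.52682983, -0.14134531, -1.56862269]), np.float64(0.9593103448275863))
[ 0.52699163 -0.1408187  -1.58676004] 0.6084303878444696
```

View pics/w2.png

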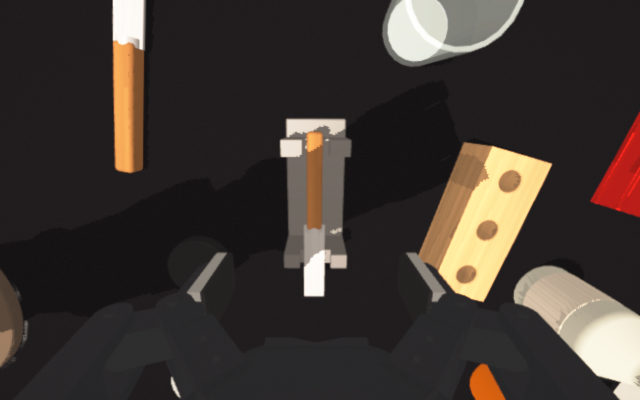

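Gripper, spatula and cradle line up: the handle runs (314,132) to (314,228) and the tip is at (314,295). The fingers are clear of the tube block. I descend and grip.

```bash
python3 -m pendant '{"offset":[[0,0,-0.2],[-0.01,0,-0.45],[-0.01,0,-0.65],[-0.01,0,-0.8],[-0.01,0,-0.86],[-0.01,0,-0.86],[-0.01,0,-0.86],[-0.01,0,-0.86],[-0.01,0,-0.86],[-0.01,0,-0.86]],"rotation":[[0,0,0],[0,0,0],[0,0,0],[0,0,0],[0,0,0],[0,0,0],[0,0,0],[0,0,0],[0,0,0],[0,0,0]]}' -1
python3 -m pendant '{"offset":[[0,0,0],[0,0,0],[0,0,0],[0,0,0],[0,0,0],[0,0,0],[0,0,0],[0,0,0],[0,0,0],[0,0,0]],"rotation":[[0,0,0],[0,0,0],[0,0,0],[0,0,0],[0,0,0],[0,0,0],[0,0,0],[0,0,0],[0,0,0],[0,0,0]]}' 1
```

```text
clock: 4.8
ee_pos: [0.4439, 0.2762, 0.0281]
orientation: [1.894, 2.506, 0.002]
wrist_force: [-0.5, -0.3, 0.7]
width: 0.0857
finger_force: 0.0
clock: 5.8
ee_pos: [0.4436, 0.276, 0.0274]
orientation: [1.894, 2.506, 0.0]
wrist_force: [-0.4, -0.8, 4.3]
width: 0.0132
finger_force: 58.8
```

```bash
python3 -m pendant '{"offset":[[0,0,0.15],[0,0,0.35],[0,0,0.6],[0,0,0.8],[0.05,0,1],[0.15,0,1],[0.25,-0.05,1],[0.35,-0.1,1],[0.4,-0.1,1],[0.4,-0.1,1]],"rotation":[[0,0,0],[0,0,0],[0,0,0],[0,0,0],[0,0,-0.03],[0,0,-0.06],[0,0,-0.087],[0,0,-0.087],[0,0,-0.087],[0,0,-0.087]]}' 1
python3 - <<'E'
from fit import *
v=[.527,-.141,-1.571]; out=[]
for n in("scene","side"):
    ps=[bot.camera(n) for _ in range(4)]; im=np.mean([p["img"] for p in ps],0).astype(np.float32); p=ps[0]
    fe=T(v,[FE])[0]; c=proj(p,fe); print(n,c,[np.round(proj(p,T(v,[FE-N*.004+Y*y])[0]),1).tolist() for y in(-.02,0,.02)],[np.round(proj(p,T(v,[FE+Y*y])[0]),1).tolist() for y in(-.105,.105)])
    x,y=np.int32(c)-[32,22]; cr=im[y:y+45,x:x+65]; print("origin",x,y)
    cr=np.clip(cr*1.0,0,255).astype(np.uint8); out.append(cv2.resize(cr,None,fx=9,fy=6.6 and 9,interpolation=cv2.INTER_CUBIC))
    np.save(f"{n}_avg.npy",im)
out=[o[:297*1+60] for o in out]
o=np.vstack([cv2.resize(q,(585,297)) if 0 else q[40:340] for q in out]); print(o.shape); cv2.imwrite("pics/notch.png",o)
E
```

```text
clock: 6.8
ee_pos: [0.5043, 0.2605, 0.1768]
orientation: [-2.218, -2.225, 0.001]
wrist_force: [0.0, 0.4, -0.7]
width: 0.0128
finger_force: 58.5
scene [278.33119629 158.12008672] [[283.0, 156.7], [278.2, 158.6], [273.3, 160.6]] [[303.3, 148.0], [252.1, 168.8]]
origin 246 136
side [365.44559912 139.1078777 ] [[371.7, 142.0], [365.7, 140.0], [359.8, 137.9]] [[397.9, 150.2], [335.2, 128.8]]
origin 333 117
(600, 585, 3)
```

View pics/notch.png

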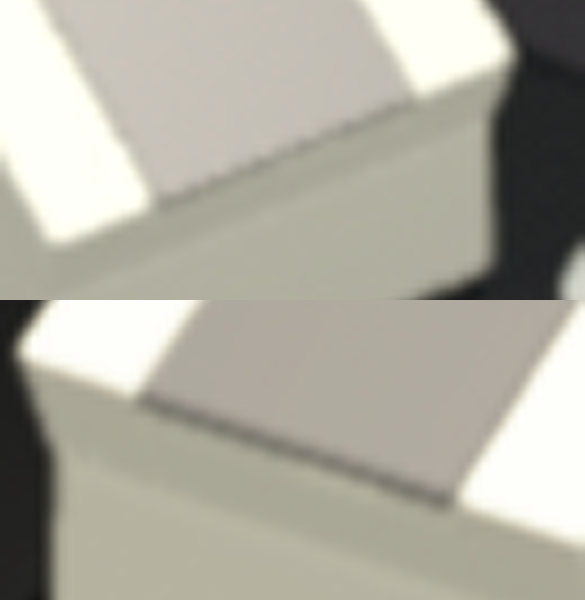

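The crops show the cover's front edge as a dark line in both views, at about scene (278,158) and side (365,139). No notch is distinguishable by eye, so I check the profiles numerically.

Run:
```python
from fit import *
v=[.527,-.141,-1.571]
for n in("scene","side"):
    p=bot.camera(n); im=np.load(f"{n}_avg.npy").mean(2)
    for dz in(-.004,0,.004,.008,.012,.016,.02):
        row=[]
        for y in np.arange(-.056,.057,.008):
            q=proj(p,T(v,[FE+N*.004-np.array([0,0,dz])+Y*y])[0])
            row.append(cv2.remap(im,np.float32([[q[0]]]),np.float32([[q[1]]]),cv2.INTER_LINEAR)[0,0])
        print(n,dz,np.round(row).astype(int))
```

```text
scene -0.004 [175 152 153 156 153 158 157 159 161 154 155 155 156 155 154]
scene 0 [160 159 157 157 157 163 161 161 160 155 158 157 157 154 154]
scene 0.004 [162 163 161 161 163 164 164 164 162 162 163 161 161 161 161]
scene 0.008 [162 163 162 162 163 163 163 164 163 162 163 162 162 162 162]
scene 0.012 [163 163 163 162 163 162 163 163 163 163 163 163 162 162 162]
scene 0.016 [165 165 165 165 165 165 165 164 164 166 164 165 164 164 164]
scene 0.02 [169 169 169 170 168 168 169 169 168 170 168 170 169 168 168]
side -0.004 [140 135 137 137 136 135 136 138 138 136 136 137 138 138 149]
side 0 [143 131 131 134 137 137 136 132 128 129 130 127 127 126 135]
side 0.004 [161 155 154 159 165 166 163 157 151 153 156 152 150 149 154]
side 0.008 [164 163 163 165 167 168 167 165 163 164 164 163 162 163 165]
side 0.012 [163 163 162 162 163 163 163 163 163 163 163 163 163 163 163]
side 0.016 [162 162 162 162 162 162 162 162 162 162 162 162 162 162 163]
side 0.02 [162 162 162 162 162 162 162 162 162 162 162 162 162 163 162]
```

The profiles hint at a bump left or right of the middle but don't settle it. I tilt the gripper so the wrist camera looks straight at the front edge.

```bash
python3 -m pendant '{"offset":[[0,0,0],[0.05,-0.05,0],[0.1,-0.1,0],[0.15,-0.2,0],[0.15,-0.3,-0.05],[0.15,-0.4,-0.1],[0.15,-0.5,-0.15],[0.15,-0.53,-0.18],[0.15,-0.53,-0.18],[0.15,-0.53,-0.18]],"rotation":[[-0.045,0,0],[-0.09,0,0],[-0.135,0,0],[-0.18,0,0],[-0.225,0,0],[-0.27,0,0],[-0.315,0,0],[-0.36,0,0],[-0.389,0,0],[-0.389,0,0]]}' 1
python3 - <<'E'
from fit import *
v=[.527,-.141,-1.571]
p=bot.camera("wrist"); print(bot.read_state()["joints"])
for y in(-.105,-.0585,0,.0585,.105): print(y,np.round(proj(p,T(v,[FE+Y*y])[0]),1))
cv2.imwrite("pics/w3.png",p["img"])
print([(d["xy"],d["conf"]) for d in bot.find_in(p,"cover")])
E
```

```text
clock: 8.3
ee_pos: [0.5246, 0.1827, 0.1468]
orientation: [1.452, 1.466, -1.031]
wrist_force: [-0.2, 1.7, -1.5]
width: 0.0124
finger_force: 58.6
[-0.97160313  0.96730596  0.19883763  1.46659235  0.59094416  1.70871845
 -1.00901531]
-0.105 [243.  222.5]
-0.0585 [275.8 222.8]
0 [317.1 223.2]
0.0585 [358.3 223.5]
0.105 [391.  223.8]
[([340.1, 235.6], 0.62)]
```

View pics/w3.png

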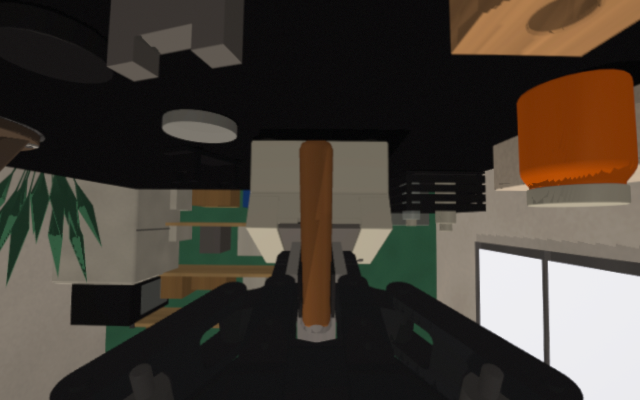

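The wrist view, upside down, shows the front face from column 250 to 388 with the front edge near row 226. The handle covers columns 300–330, and there's a dark strip to its left. I crop in on that.

Run:
```python
from h import *
im=np.mean([bot.camera("wrist")["img"] for _ in range(3)],0)
cr=np.clip(im[200:262,240:400]*1.2,0,255).astype(np.uint8)
cv2.imwrite("pics/w3c.png",cv2.resize(cr,None,fx=5,fy=5,interpolation=cv2.INTER_CUBIC))
g=im.mean(2)
for r in range(218,236): print(r,np.round(g[r,270:364:3]).astype(int))
```

```text
218 [100  99  98 100  99  99  99 100 100  91  73  53  55  54  52  52  57  57
  56  53  48  98 100  99  99  99  99  99  99  99  97 100]
219 [ 99 100  98 100  99 100 100 100  99  89  72  54  55  54  52  52  57  57
  56  53  48  98  99  99 100 100  99  99 100 100  98 100]
220 [100  99  98  99  99  98  99  99  98  80  66  53  55  54  53  52  56  57
  56  53  48  97  98  99  99  99  99  98  99  99  98 100]
221 [100 100  96  93  91  90  90  91  90  59  50  53  55  54  52  52  57  57
  57  53  49  90  91  92  91  92  92  92  92  92  97 100]
222 [100 100  90  74  68  68  68  69  69  50  46  54  55  54  53  53  57  57
  57  53  47  69  70  71  72  72  72  73  72  73  95 100]
223 [100 100  84  55  54  54  54  54  54  52  50  53  55  54  53  54  57  57
  57  53  47  55  56  55  56  56  55  56  56  57  97 100]
224 [100 100  82  52  52  52  52  52  53  53  51  53  56  54  53  53  58  57
  56  53  46  53  53  53  53  53  53  52  53  53  95 100]
225 [104 104  82  55  55  55  55  55  55  55  52  53  55  54  53  53  58  57
  57  53  47  54  54  55  54  55  55  55  54  55  96 104]
226 [124 124  89  65
[... 629 characters left out ...]
  88  88  88  87 156 166]
231 [168 167 151  86  89  90  89  90  90  89  75  54  55  54  54  57  58  57
  57  53  48  87  88  88  88  88  88  88  88  89 161 166]
232 [168 167 157  86  90  90  90  90  89  90  75  53  56  54  53  57  59  58
  57  53  48  87  88  88  88  88  88  88  88  93 163 166]
233 [167 167 162  87  90  89  90  90  89  89  75  53  55  54  53  57  59  57
  57  53  48  87  88  88  88  88  88  88  88  97 165 166]
234 [167 167 166  88  89  90  90  89  89  89  75  53  55  54  53  58  59  57
  57  53  49  87  88  88  88  88  88  88  88 107 166 166]
235 [167 168 167  95  90  90  89  89  89  90  74  54  56  54  53  59  58  57
  57  53  49  87  88  88  88  88  88  88  88 121 166 166]
```

View pics/w3c.png

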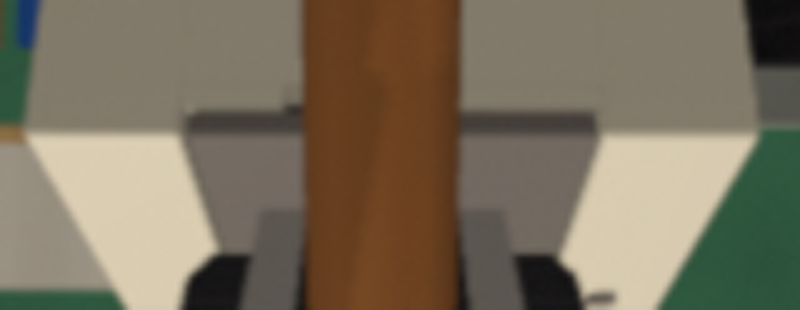

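The notch's left edge is at column 297. The cover spans columns 277–360, so the notch's middle is about 13 mm to world −x of the cover's middle, at x ≈ 0.515. I move to the pre-insert pose with the blade along the slope and its tip about 40 mm short.

```bash
cat > st.py <<'E'
from h import *
s=bot.read_state(); t=np.array(s["ee_pos"]); M=R.from_rotvec(s["orientation"]).as_matrix()
sx=M[:,0]  # candidate spatula axis
sx=sx if sx[1]<0 else -sx
tip=t-.0206*M[:,2]+.0995*sx
S=np.array([0,-.9135,.4067]);N=np.array([0,.4067,.9135]);FE=np.array([.5284,-.056,.13]); d=tip-FE
print("tcp",t.round(4),"pitch",np.degrees(np.arcsin(sx[2])).round(2),"yaw",np.degrees(np.arctan2(sx[1],sx[0])).round(2),"roll",np.degrees(np.arcsin(M[2,1])).round(2),"tip in(mm) s,n,x:",(d@S*1e3).round(1),(d@N*1e3).round(1),(tip[0]*1e3).round(1),"F",np.round(s["wrist_force"],1),"T",np.round(s["torque"],2),"t",round(s["clock"],2))
E
python3 st.py
python3 -m pendant '{"offset":[[0,0,0],[0,0,0],[-0.03,-0.1,-0.1],[-0.06,-0.25,-0.25],[-0.07,-0.4,-0.4],[-0.07,-0.6,-0.6],[-0.07,-0.75,-0.65],[-0.07,-0.8,-0.65],[-0.07,-0.8,-0.65],[-0.07,-0.8,-0.65]],"rotation":[[0.045,0,0],[0.09,0,0],[0.135,0,0],[0.18,0,0],[0.225,0,0],[0.2556,0,0],[0.2556,0,0],[0.2556,0,0],[0.2556,0,0],[0.2556,0,0]]}' 1
python3 st.py
```

```text
tcp [0.5267 0.1811 0.1517] pitch 69.8 yaw -89.94 roll -0.03 tip in(mm) s,n,x: -153.2 202.0 526.8 F [-0.4  0.8 -0.2] T [ 1.14  0.03 -0.01] t 8.55
clock: 9.55
ee_pos: [0.5164, 0.0634, 0.0538]
orientation: [1.987, 1.995, -0.419]
wrist_force: [0.2, -0.1, -1.1]
width: 0.013
finger_force: 58.6
tcp [0.5164 0.0634 0.0538] pitch 23.89 yaw -89.79 roll 0.06 tip in(mm) s,n,x: -40.6 -0.7 516.7 F [ 0.2 -0.1 -1.1] T [ 0.51 -0.01  0.01] t 9.55
```

```bash
python3 -m pendant '{"offset":[[-0.01,-0.01,-0.02],[-0.01,-0.04,-0.01],[-0.01,-0.08,0.01],[-0.01,-0.12,0.03],[-0.01,-0.16,0.05],[-0.01,-0.2,0.065],[-0.01,-0.24,0.08],[-0.01,-0.28,0.1],[-0.01,-0.313,0.115],[-0.01,-0.313,0.115]],"rotation":[[0,0,0],[0,0,0],[0,0,0],[0,0,0],[0,0,0],[0,0,0],[0,0,0],[0,0,0],[0,0,0],[0,0,0]]}' 1
python3 st.py
```

```text
clock: 10.55
ee_pos: [0.514, 0.0135, 0.0705]
orientation: [1.989, 1.992, -0.424]
wrist_force: [0.1, 0.0, -1.7]
width: 0.013
finger_force: 58.6
tcp [0.514  0.0135 0.0705] pitch 24.03 yaw -89.89 roll -0.05 tip in(mm) s,n,x: 11.8 -5.4 514.2 F [ 0.1  0.  -1.7] T [ 0.5  -0.06  0.02] t 10.55
```

The tip is 12 mm in with no contact force. I push on to about 45 mm.

```bash
python3 -m pendant '{"offset":[[0,-0.02,0.015],[0,-0.045,0.025],[0,-0.07,0.038],[0,-0.095,0.048],[0,-0.12,0.06],[0,-0.145,0.072],[0,-0.17,0.083],[0,-0.2,0.095],[0,-0.2,0.095],[0,-0.2,0.095]],"rotation":[[0,0,0],[0,0,0],[0,0,0],[0,0,0],[0,0,0],[0,0,0],[0,0,0],[0,0,0],[0,0,0],[0,0,0]]}' 1
python3 st.py
```

```text
clock: 11.55
ee_pos: [0.514, -0.0155, 0.0844]
orientation: [1.988, 1.993, -0.424]
wrist_force: [0.8, 0.3, -0.8]
width: 0.0134
finger_force: 58.6
tcp [ 0.514  -0.0155  0.0844] pitch 24.0 yaw -89.83 roll -0.06 tip in(mm) s,n,x: 44.0 -4.6 514.3 F [ 0.8  0.3 -0.8] T [ 0.5 -0.  -0. ] t 11.55
```

Fully in at 44 mm with no resistance. Now I lever 20° about the notch floor's front edge.

```bash
python3 -m pendant '{"offset":[[-0.0,-0.01,-0.015],[0,-0.02,-0.028],[0,-0.032,-0.04],[0,-0.045,-0.052],[0,-0.06,-0.066],[0,-0.075,-0.08],[0,-0.09,-0.092],[0,-0.105,-0.103],[0,-0.105,-0.103],[0,-0.105,-0.103]],"rotation":[[-0.014,0,0],[-0.028,0,0],[-0.042,0,0],[-0.056,0,0],[-0.07,0,0],[-0.084,0,0],[-0.098,0,0],[-0.111,0,0],[-0.111,0,0],[-0.111,0,0]]}' 1
python3 st.py
python3 - <<'E'
from h import *
p=bot.camera("side"); cv2.imwrite("pics/s4.png",cv2.resize(p["img"][60:200,290:450],None,fx=4,fy=4,interpolation=cv2.INTER_CUBIC))
E
```

```text
clock: 12.55
ee_pos: [0.514, -0.03, 0.0681]
orientation: [1.769, 1.777, -0.716]
wrist_force: [-1.2, 0.8, -5.2]
width: 0.013
finger_force: 58.9
tcp [ 0.514  -0.03    0.0681] pitch 43.9 yaw -89.65 roll -0.15 tip in(mm) s,n,x: 37.7 7.2 514.5 F [-1.2  0.8 -5.2] T [ 1.86  0.06 -0.15] t 12.55
```

View pics/s4.png

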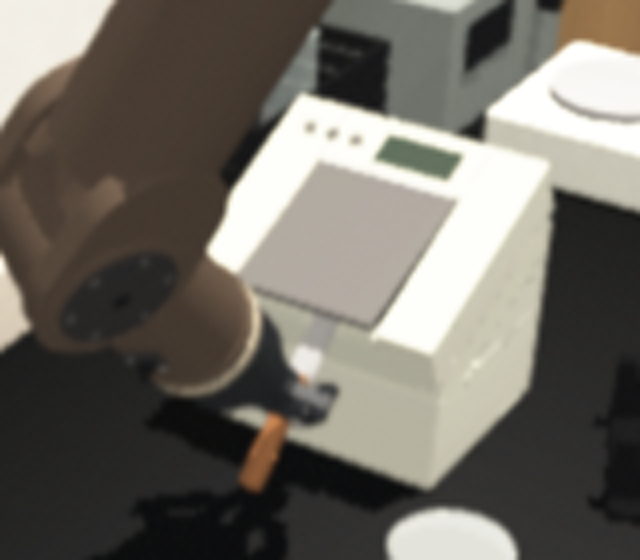

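The blade is under the cover and the cover's front edge is about 12 mm up, with the fingers clear of the front face. Next I compute waypoints for pushing it open with the blade tip.

```bash
cat > way.py <<'E'
import sys
from h import *
H=np.array([-.1724,.1906])
def tcp(th,r,ph,up=.002):
    a=np.radians(24-th); nn=np.array([np.sin(a),np.cos(a)]); P=H+r*np.array([np.cos(a),-np.sin(a)])-(.008-up+.001)*nn
    f=np.radians(ph); s=np.array([-np.cos(f),np.sin(f)]); n=np.array([np.sin(f),np.cos(f)])
    return P-.0995*s-.0206*n
t=bot.read_state()["ee_pos"]; M=R.from_rotvec(bot.read_state()["orientation"]).as_matrix(); sx=M[:,0]*(-1 if M[1,0]>0 else 1); ph0=np.degrees(np.arcsin(sx[2]))
for th,r,ph in eval(sys.argv[1]):
    q=tcp(th,r,ph); print(th,r,ph,q.round(3),"off",((q-t[1:])/.15).round(3),"rot",round(-(ph-ph0)/180,3))
E
python3 way.py "[(5,.09,44),(10,.097,48),(15,.105,51),(20,.110,54),(25,.114,56),(30,.117,58),(40,.118,60),(50,.118,58),(60,.118,54),(70,.118,48),(80,.118,42),(90,.118,36),(100,.118,32)]"
```

```text
5 0.09 44 [-0.032  0.071] off [-0.015  0.016] rot -0.001
10 0.097 48 [-0.029  0.073] off [0.009 0.029] rot -0.023
15 0.105 51 [-0.023  0.077] off [0.046 0.058] rot -0.04
20 0.11 54 [-0.021  0.083] off [0.059 0.1  ] rot -0.056
25 0.114 56 [-0.02   0.092] off [0.069 0.155] rot -0.067
30 0.117 58 [-0.02   0.101] off [0.067 0.215] rot -0.079
40 0.118 60 [-0.025  0.12 ] off [0.033 0.344] rot -0.09
50 0.118 58 [-0.028  0.141] off [0.014 0.483] rot -0.079
60 0.118 54 [-0.031  0.162] off [-0.006  0.623] rot -0.056
70 0.118 48 [-0.034  0.183] off [-0.027  0.764] rot -0.023
80 0.118 42 [-0.04   0.203] off [-0.069  0.895] rot 0.01
90 0.118 36 [-0.05  0.22] off [-0.13   1.014] rot 0.044
100 0.118 32 [-0.064  0.233] off [-0.223  1.099] rot 0.066
```

```bash
python3 -m pendant '{"offset":[[0,0.01,0.03],[0,0.03,0.045],[0,0.046,0.06],[0,0.059,0.1],[0,0.069,0.155],[0,0.067,0.215],[0,0.05,0.28],[0,0.033,0.344],[0,0.033,0.344],[0,0.033,0.344]],"rotation":[[-0.012,0,0],[-0.025,0,0],[-0.04,0,0],[-0.056,0,0],[-0.067,0,0],[-0.079,0,0],[-0.085,0,0],[-0.09,0,0],[-0.09,0,0],[-0.09,0,0]]}' 1
python3 st.py
python3 - <<'E'
from h import *
p=bot.camera("side"); cv2.imwrite("pics/s5.png",cv2.resize(p["img"][40:200,270:450],None,fx=4,fy=3.7,interpolation=cv2.INTER_CUBIC))
E
python3 way.py "[(40,.118,60),(50,.118,58),(60,.118,54),(70,.118,48),(80,.118,42),(90,.118,36),(100,.118,32)]"
```

```text
clock: 13.6
ee_pos: [0.5143, -0.0269, 0.1213]
orientation: [1.58, 1.583, -0.917]
wrist_force: [-0.0, 1.1, -2.9]
width: 0.0128
finger_force: 59.0
tcp [ 0.5143 -0.0269  0.1213] pitch 60.19 yaw -89.8 roll -0.09 tip in(mm) s,n,x: 38.0 79.2 514.5 F [-0.   1.1 -2.9] T [ 1.65 -0.01  0.18] t 13.6
40 0.118 60 [-0.025  0.12 ] off [ 0.013 -0.008] rot 0.001
50 0.118 58 [-0.028  0.141] off [-0.006  0.13 ] rot 0.012
60 0.118 54 [-0.031  0.162] off [-0.026  0.27 ] rot 0.035
70 0.118 48 [-0.034  0.183] off [-0.047  0.411] rot 0.068
80 0.118 42 [-0.04   0.203] off [-0.089  0.543] rot 0.101
90 0.118 36 [-0.05  0.22] off [-0.15   0.661] rot 0.135
100 0.118 32 [-0.064  0.233] off [-0.243  0.747] rot 0.157
```

View pics/s5.png

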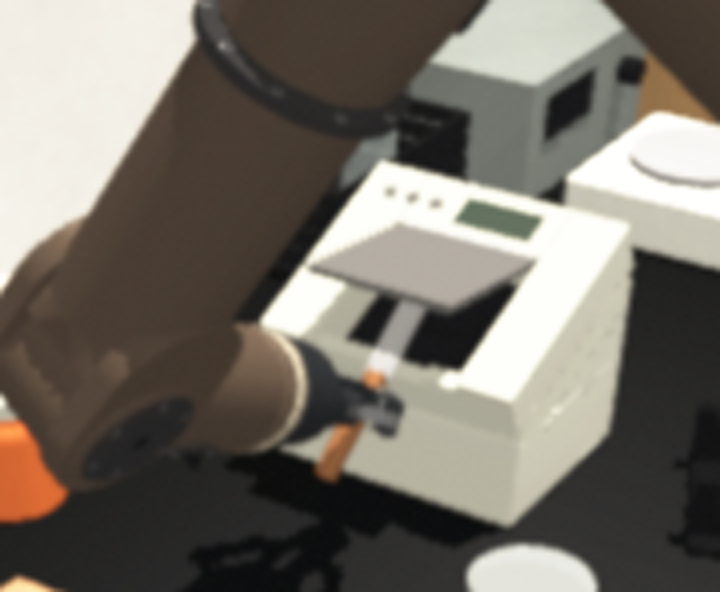

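The cover is about 40° open on the blade tip, and the orange jar is still in place. I keep pushing along the arc to about 100°.

```bash
python3 -m pendant '{"offset":[[0,-0.003,0.06],[0,-0.006,0.13],[0,-0.016,0.2],[0,-0.026,0.27],[0,-0.047,0.411],[0,-0.089,0.543],[0,-0.15,0.661],[0,-0.243,0.747],[0,-0.243,0.747],[0,-0.243,0.747]],"rotation":[[0.006,0,0],[0.012,0,0],[0.024,0,0],[0.035,0,0],[0.068,0,0],[0.101,0,0],[0.135,0,0],[0.157,0,0],[0.157,0,0],[0.157,0,0]]}' 1
python3 st.py
python3 - <<'E'
from h import *
p=bot.camera("side"); cv2.imwrite("pics/s6.png",cv2.resize(p["img"][10:190,250:470],None,fx=3.4,fy=3.3,interpolation=cv2.INTER_CUBIC))
E
```

```text
clock: 14.65
ee_pos: [0.513, -0.0644, 0.2334]
orientation: [1.906, 1.905, -0.548]
wrist_force: [-0.2, -0.2, -1.3]
width: 0.0132
finger_force: 58.9
tcp [ 0.513  -0.0644  0.2334] pitch 32.01 yaw -90.0 roll -0.06 tip in(mm) s,n,x: 145.4 125.3 513.0 F [-0.2 -0.2 -1.3] T [ 0.68 -0.03 -0.05] t 14.65
```

View pics/s6.png

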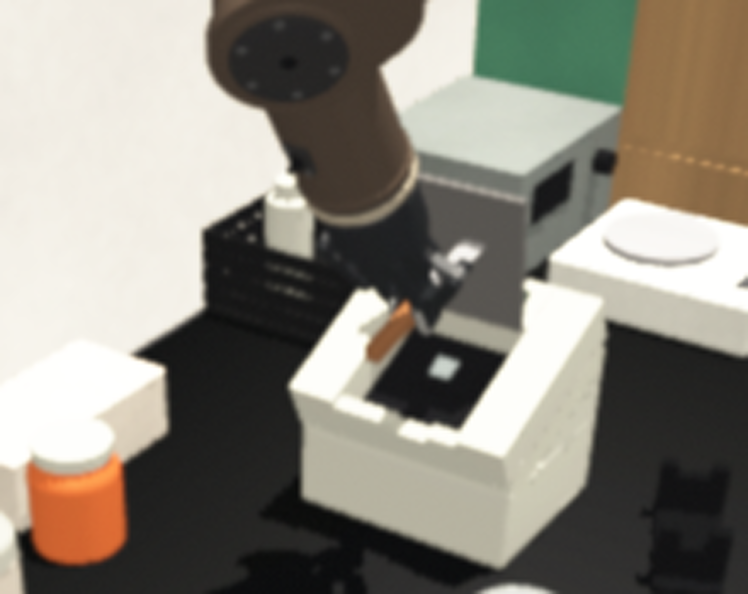

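The cover stands open at about 100°, with the orange jar and the other things in view undisturbed. I back off, level the spatula and return above the cradle.

```bash
python3 -m pendant '{"offset":[[0,0.1,0],[0,0.3,0],[0,0.55,0],[0,0.8,0],[0,1,0],[0,1,0],[0,1,0],[0,1,0],[0,1,0],[0,1,0]],"rotation":[[0,0,0],[0.02,0,0],[0.06,0,0],[0.1,0,0],[0.145,0,0],[0.178,0,0],[0.178,0,0],[0.178,0,0],[0.178,0,0],[0.178,0,0]]}' 1
python3 -m pendant '{"offset":[[-0.05,0.2,0],[-0.15,0.4,0],[-0.25,0.6,0],[-0.35,0.8,0],[-0.45,1,0],[-0.46,1,0],[-0.46,1,0],[-0.46,1,0],[-0.46,1,0],[-0.46,1,0]],"rotation":[[0,0,0],[0,0,0.03],[0,0,0.06],[0,0,0.087],[0,0,0.087],[0,0,0.087],[0,0,0.087],[0,0,0.087],[0,0,0.087],[0,0,0.087]]}' 1
python3 st.py
python3 - <<'E'
from fit import *
p=bot.camera("wrist"); s=bot.read_state(); t=np.array(s["ee_pos"]); M=R.from_rotvec(s["orientation"]).as_matrix()
sx=M[:,0]*(-1 if M[1,0]>0 else 1); 
o=bot.outline_of(p,"spatula")
for d in o: 
    ys,xs=np.where(d["mask"]); print(np.round(d["xy"]),round(d["conf"],2),xs.min(),xs.max(),ys.min(),ys.max(),len(xs))
z=-M[:,2]; y=np.cross(z,sx); g=t+.0206*z
for dp in(-8,-4,0,4,8):
  for ax in(0,):
    a=np.radians(dp); X=np.cos(a)*sx+np.sin(a)*z; Z=np.cos(a)*z-np.sin(a)*sx
    print(dp,[np.round(proj(p,g+X*(-.065)+y*w+Z*h)).tolist() for w in(-.007,.007) for h in(-.008,.008)])
E
```

```text
clock: 15.7
ee_pos: [0.5135, 0.0887, 0.2319]
orientation: [-2.214, -2.227, 0.001]
wrist_force: [-0.6, -0.2, -1.2]
width: 0.0128
finger_force: 58.9
clock: 16.7
ee_pos: [0.4455, 0.2365, 0.2325]
orientation: [-1.895, -2.504, -0.001]
wrist_force: [-0.3, 0.8, -1.0]
width: 0.0129
finger_force: 58.9
tcp [0.4455 0.2365 0.2325] pitch -0.08 yaw -74.25 roll 0.0 tip in(mm) s,n,x: -129.7 192.3 472.5 F [-0.3  0.8 -1. ] T [ 0.   -0.01 -0.03] t 16.7
[174.  63.] 0.81 160 187 0 131 2935
[315. 233.] 0.57 296 335 147 341 6379
-8 [[299.0, 139.0], [297.0, 148.0], [332.0, 139.0], [335.0, 148.0]]
-4 [[300.0, 138.0], [297.0, 144.0], [332.0, 138.0], [334.0, 144.0]]
0 [[300.0, 139.0], [298.0, 141.0], [331.0, 139.0], [333.0, 141.0]]
4 [[301.0, 140.0], [299.0, 139.0], [331.0, 140.0], [333.0, 139.0]]
8 [[301.0, 141.0], [299.0, 139.0], [330.0, 141.0], [332.0, 139.0]]
```

Run:
```python
from fit import *
s=bot.read_state(); t=np.array(s["ee_pos"]); M=R.from_rotvec(s["orientation"]).as_matrix()
sx=M[:,0]*(-1 if M[1,0]>0 else 1); z=-M[:,2]; y=np.cross(z,sx); g=t+.0206*z
def pose(dp,ax): 
    a=np.radians(dp); X=np.cos(a)*sx+np.sin(a)*z; Z=np.cos(a)*z-np.sin(a)*sx
    box=lambda x0,x1,w,h:[g+X*(x+ax/1e3-.0205)+y*b+Z*c for x in(x0,x1) for b in(-w,w) for c in(-h,h)]
    return [box(-.045,.045,.007,.008),box(.045,.12,.01,.00125)]
def rend(p,polys):
    m=np.zeros((400,640),np.uint8)
    for P in polys: cv2.fillConvexPoly(m,np.int32(np.round(cv2.convexHull(np.float32([proj(p,x) for x in P])))),1)
    return m>0
for n in("wrist","side","scene"):
    p=bot.camera(n); c=proj(p,g); o=bot.outline_of(p,"spatula")
    if not o: print(n,"none"); continue
    d=min(o,key=lambda d:np.linalg.norm(np.array(d["xy"])-c)); m=d["mask"]; print(n,np.round(d["xy"]),np.round(c),m.sum())
    yy,xx=np.mgrid[:400,:640]; gate=np.hypot(xx-c[0],yy-c[1])> (45 if n=="wrist" else 12)
    if n=="wrist": gate&=yy<230
    best=[]
    for dp in range(-16,13,2):
        for ax in range(-8,9,2):
            r=rend(p,pose(dp,ax))&gate; k=m&gate; best.append(((r&k).sum()/(r|k).sum(),dp,ax))
    best.sort(reverse=True); print([(round(float(a),3),b,c) for a,b,c in best[:6]], round(float([a for a,b,c in best if b==0 and c==0][0]),3))
```

```text
wrist [314. 233.] [316. 276.] 6478
[(0.951, -16, 2), (0.946, -8, 4), (0.946, -12, 4), (0.943, -6, 4), (0.942, -12, 2), (0.938, -10, 4)] 0.82
side [376. 315.] [331. 159.] 921
[(0.0, 12, 8), (0.0, 12, 6), (0.0, 12, 4), (0.0, 12, 2), (0.0, 12, 0), (0.0, 12, -2)] 0.0
scene [351. 172.] [346. 171.] 158
[(0.561, -16, 4), (0.555, -16, 0), (0.523, -16, -4), (0.521, -16, 2), (0.516, -16, -2), (0.5, -16, 8)] 0.083
```

Both views suggest the spatula has slipped tip-down in the grip. I widen the search before placing it.

```bash
cat > slip.py <<'E'
from fit import *
s=bot.read_state(); t=np.array(s["ee_pos"]); M=R.from_rotvec(s["orientation"]).as_matrix()
sx=M[:,0]*(-1 if M[1,0]>0 else 1); z=-M[:,2]; y=np.cross(z,sx); g=t+.0206*z
def pose(dp,ax): 
    a=np.radians(dp); X=np.cos(a)*sx+np.sin(a)*z; Z=np.cos(a)*z-np.sin(a)*sx
    box=lambda x0,x1,w,h:[g+X*(x+ax/1e3-.0205)+y*b+Z*c for x in(x0,x1) for b in(-w,w) for c in(-h,h)]
    return [box(-.045,.045,.007,.008),box(.045,.12,.01,.00125)]
def rend(p,polys):
    m=np.zeros((400,640),np.uint8)
    for P in polys: cv2.fillConvexPoly(m,np.int32(np.round(cv2.convexHull(np.float32([proj(p,x) for x in P])))),1)
    return m>0
yy,xx=np.mgrid[:400,:640]
for n in("wrist","scene","side"):
    p=bot.camera(n); c=proj(p,g); o=bot.outline_of(p,"spatula")
    o=[d for d in o if np.linalg.norm(np.array(d["xy"])-c)<50]
    hs=cv2.cvtColor(p["img"],cv2.COLOR_BGR2HSV); col=(hs[...,0]>5)&(hs[...,0]<20)&(hs[...,1]>110)&(np.hypot(xx-c[0],yy-c[1])<(150 if n=="wrist" else 40))
    q=np.argwhere(col)[:,::-1]
    print(n,"grip",np.round(c,1),"orange n",len(q), "mean",q.mean(0).round(1) if len(q) else "", "range",(q.min(0),q.max(0)) if len(q) else "")
    for dp in(0,-10,-20,-30): 
        P=pose(dp,0); print("  ",dp,"rear",np.mean([proj(p,x) for x in P[0][:4]],0).round(1),"tip",np.mean([proj(p,x) for x in P[1][4:]],0).round(1))
    for d in o:
        m=d["mask"]; a,b=np.where(m); print("  mask",d["xy"],round(d["conf"],2),"cols",b.min(),b.max(),"rows",a.min(),a.max(),len(a))
        gate=(yy<230) if n=="wrist" else np.hypot(xx-c[0],yy-c[1])>8
        k=m&gate; best=[]
        for dp in range(-44,20,2):
            for ax in range(-8,9,4):
                r=rend(p,pose(dp,ax))&gate; best.append((round(float((r&k).sum()/(r|k).sum()),3),dp,ax))
        print("  ",sorted(best,reverse=True)[:6])
    cv2.imwrite(f"pics/slip_{n}.png",p["img"])
E
python3 slip.py
```

```text
wrist grip [315.9 276.1] orange n 6698 mean [333.5 220.6] range (array([295, 147]), array([462, 314]))
   0 rear [315.8 139.1] tip [316.  422.3]
   -10 rear [315.8 143.8] tip [316.  393.9]
   -20 rear [315.7 155.1] tip [316.  367.3]
   -30 rear [315.7 174.3] tip [316.  342.2]
  mask [313.2, 231.2] 0.62 cols 296 335 rows 147 341 6413
   [(0.961, -12, 4), (0.96, -6, 4), (0.957, -8, 4), (0.956, -10, 4), (0.94, -14, 4), (0.939, -2, 4)]
scene grip [346.6 170.8] orange n 133 mean [357.3 173.1] range (array([349, 168]), array([366, 178]))
   0 rear [363.8 180.6] tip [321.8 156.7]
   -10 rear [363.9 177.6] tip [322.1 161.1]
   -20 rear [363.4 174.4] tip [323.1 165.6]
   -30 rear [362.3 171.1] tip [324.8 170.3]
  mask [353.2, 175.1] 0.58 cols 325 364 rows 165 177 118
   [(0.555, -22, 4), (0.543, -18, 4), (0.54, -20, 4), (0.534, -22, 0), (0.518, -24, 0), (0.508, -20, 0)]
  mask [352.5, 199.0] 0.42 cols 345 362 rows 190 203 212
   [(0.0, 18, 8), (0.0, 18, 4), (0.0, 18, 0), (0.0, 18, -4), (0.0, 18, -8), (0.0, 16, 8)]
side grip [331.3 158.7] orange n 140 mean [325.8 163.1] range (array([319, 155]), array([332, 170]))
   0 rear [321.5 174.6] tip [344.5 137.1]
   -10 rear [321.6 170. ] tip [344.2 143.6]
   -20 rear [322.1 165. ] tip [343.6 150.4]
   -30 rear [322.8 159.8] tip [342.5 157.3]
  mask [325.5, 160.9] 0.53 cols 319 332 rows 156 170 135
   [(0.44, -20, -4), (0.425, -20, -8), (0.419, -20, 4), (0.408, -18, 0), (0.408, -22, -4), (0.407, -20, 0)]
```

The fits agree on roughly 18–20° tip-down in the hand. I tilt the tool to level the spatula, move above the cradle and re-measure.

```bash
python3 -m pendant '{"offset":[[0,0.05,-0.1],[0,0.1,-0.2],[0,0.16,-0.3],[-0.01,0.24,-0.4],[-0.01,0.24,-0.5],[-0.01,0.24,-0.6],[-0.01,0.24,-0.67],[-0.01,0.24,-0.67],[-0.01,0.24,-0.67],[-0.01,0.24,-0.67]],"rotation":[[-0.03,-0.009,0],[-0.06,-0.018,0],[-0.0963,-0.0271,0],[-0.0963,-0.0271,0],[-0.0963,-0.0271,0],[-0.0963,-0.0271,0],[-0.0963,-0.0271,0],[-0.0963,-0.0271,0],[-0.0963,-0.0271,0],[-0.0963,-0.0271,0]]}' 1
python3 st.py; python3 slip.py
```

```text
clock: 18.4
ee_pos: [0.444, 0.2734, 0.1328]
orientation: [1.738, 2.297, -0.272]
wrist_force: [0.7, -0.1, -1.2]
width: 0.0135
finger_force: 58.9
tcp [0.444  0.2734 0.1328] pitch 17.83 yaw -74.22 roll 0.03 tip in(mm) s,n,x: -201.7 147.6 468.0 F [ 0.7 -0.1 -1.2] T [0.34 0.16 0.05] t 18.4
wrist grip [315.9 276.4] orange n 6841 mean [340.4 225.5] range (array([297, 146]), array([465, 312]))
   0 rear [315.9 139.5] tip [316.  422.6]
   -10 rear [315.8 144.2] tip [316.  394.2]
   -20 rear [315.8 155.6] tip [316.  367.6]
   -30 rear [315.7 174.8] tip [316.  342.5]
  mask [317.1, 233.1] 0.58 cols 296 335 rows 147 341 6347
   [(0.961, -6, 4), (0.96, -12, 4), (0.957, -8, 4), (0.947, -10, 4), (0.945, -4, 4), (0.944, -2, 4)]
scene grip [353.4 201.6] orange n 199 mean [373.  206.3] range (array([356, 199]), array([393, 214]))
   0 rear [368.7 215.6] tip [330.7 180.9]
   -10 rear [369.7 213.6] tip [329.6 184.2]
   -20 rear [370.2 211.2] tip [329.3 187.8]
   -30 rear [370.2 208.5] tip [329.7 191.8]
  mask [345.1, 201.2] 0.46 cols 329 371 rows 187 213 216
   [(0.825, -20, 0), (0.821, -20, -4), (0.815, -18, 0), (0.814, -18, -4), (0.806, -22, 0), (0.786, -18, 4)]
side grip [321.9 203.8] orange n 288 mean [304.5 212.7] range (array([283, 199]), array([322, 224]))
   0 rear [312.7 227.2] tip [334.9 170.8]
   -10 rear [312.2 224.2] tip [335.3 175.6]
   -20 rear [312.  220.5] tip [335.4 181.1]
   -30 rear [312.1 216.2] tip [335.  187.2]
  mask [319.8, 210.1] 0.64 cols 310 332 rows 193 224 155
   [(0.376, -26, -8), (0.371, -24, -8), (0.359, -22, -8), (0.354, -28, -8), (0.353, -20, 0), (0.352, -20, -8)]
```

```bash
python3 -m pendant '{"offset":[[0.007,-0.02,-0.1],[0.007,-0.02,-0.25],[0.007,-0.02,-0.4],[0.007,-0.02,-0.5],[0.007,-0.02,-0.57],[0.007,-0.02,-0.62],[0.007,-0.02,-0.66],[0.007,-0.02,-0.69],[0.007,-0.02,-0.69],[0.007,-0.02,-0.69]],"rotation":[[-0.008,-0.002,0],[-0.008,-0.002,0],[-0.008,-0.002,0],[-0.008,-0.002,0],[-0.008,-0.002,0],[-0.008,-0.002,0],[-0.008,-0.002,0],[-0.008,-0.002,0],[-0.008,-0.002,0],[-0.008,-0.002,0]]}' 1
python3 st.py
```

```text
clock: 19.7
ee_pos: [0.4446, 0.2703, 0.0299]
orientation: [1.723, 2.279, -0.295]
wrist_force: [-4.8, -0.3, 14.0]
width: 0.0127
finger_force: 60.9
tcp [0.4446 0.2703 0.0299] pitch 19.4 yaw -74.17 roll -0.04 tip in(mm) s,n,x: -241.0 55.2 468.4 F [-4.8 -0.3 14. ] T [-0.82  0.72 -0.27] t 19.7
```

Contact is at 14 N, right at the stow height. I release and watch the force before retreating along the tool axis.

```bash
python3 -m pendant '{"offset":[[0,0,0],[0,0,0],[0,0,0],[0,0,0],[0,0,0],[0,0,0],[0,0,0],[0,0,0],[0,0,0],[0,0,0]],"rotation":[[0,0,0],[0,0,0],[0,0,0],[0,0,0],[0,0,0],[0,0,0],[0,0,0],[0,0,0],[0,0,0],[0,0,0]]}' -1
python3 -m pendant '{"offset":[[-0.004,0.013,0.04],[-0.01,0.03,0.1],[-0.02,0.06,0.2],[-0.03,0.1,0.32],[-0.045,0.155,0.48],[-0.06,0.21,0.64],[-0.075,0.26,0.8],[-0.09,0.31,0.94],[-0.09,0.31,0.94],[-0.09,0.31,0.94]],"rotation":[[0,0,0],[0,0,0],[0,0,0],[0,0,0],[0,0,0],[0,0,0],[0,0,0],[0,0,0],[0,0,0],[0,0,0]]}' -1
python3 - <<'E'
from fit import *
def polys(v,z0=0):
    box=lambda x0,x1,w,a,b:T(v,[[x,y,z] for x in(x0,x1) for y in(-w,w) for z in(a,b)])
    return [box(-.045,.045,.007,.04,.056),box(.045,.12,.01,.0467,.0493)]
v=[.4381,.2958,-1.2966]
for n in("wrist","side","scene"):
    p=bot.camera(n); c=proj(p,[.4435,.2766,.048]); o=bot.outline_of(p,"spatula"); cv2.imwrite(f"pics/end_{n}.png",p["img"])
    o=[d for d in o if np.linalg.norm(np.array(d["xy"])-c)<40]
    if o: print(n,np.round(o[0]["xy"]),np.round(c),"iou as stowed",round(iou(p,o[0]["mask"],polys(v)),3),fit([(p,o[0]["mask"])],polys,v,[.005,.005,.05]))
    else: print(n,"none",np.round(c))
    if n!="wrist":
        for d in bot.outline_of(p,"cover")[:2]: print("cover",np.round(d["xy"]),round(d["conf"],2),[(th,round(iou(p,d["mask"],[T([.528,-.141,-1.571],[np.array([.0314,0,.1906])+b*Y+r*np.array([-np.cos(np.radians(24-th)),0,-np.sin(np.radians(24-th))])+h*np.array([-np.sin(np.radians(24-th)),0,np.cos(np.radians(24-th))]) for b in(-.0585,.0585) for r in(.001,.131) for h in(0,-.008)])]),2)) for th in(80,90,95,100,105)])
        print({q:[np.round(onz(p,d["xy"],.05)[:2],2).tolist() for d in bot.find_in(p,q)[:2]] for q in("jar","beaker","reagent","tube_block")})
E
```

```text
clock: 20.7
ee_pos: [0.4446, 0.2703, 0.0285]
orientation: [1.723, 2.28, -0.296]
wrist_force: [-0.2, -0.7, 0.4]
width: 0.085
finger_force: 0.0
clock: 21.7
ee_pos: [0.431, 0.3172, 0.1702]
orientation: [1.723, 2.28, -0.294]
wrist_force: [0.8, -0.6, -0.4]
width: 0.0853
finger_force: 0.0
wrist [313. 203.] [317. 197.] iou as stowed 0.852 (array([ 0.43656451,  0.29603062, -1.3015297 ]), np.float64(0.9371453513749455))
side [325. 228.] [323. 236.] iou as stowed 0.612 (array([ 0.43520725,  0.30052598, -1.27729726]), np.float64(0.6658476658476659))
cover [386.  84.] 0.85 [(80, np.float64(0.46)), (90, np.float64(0.65)), (95, np.float64(0.77)), (100, np.float64(0.87)), (105, np.float64(0.92))]
{'jar': [[0.77, 0.1], [0.6, -0.28]], 'beaker': [[0.5, 0.45]], 'reagent': [[0.76, 0.21], [0.42, 0.31]], 'tube_block': [[0.59, 0.32]]}
scene [351. 224.] [351. 223.] iou as stowed 0.68 (array([ 0.43394074,  0.30201822, -1.31654321]), np.float64(0.7667844522968198))
cover [257. 114.] 0.75 [(80, np.float64(0.33)), (90, np.float64(0.54)), (95, np.float64(0.65)), (100, np.float64(0.76)), (105, np.float64(0.87))]
{'jar': [[0.78, 0.08]], 'beaker': [[0.49, 0.45]], 'reagent': [[0.76, 0.23]], 'tube_block': [[0.62, 0.31], [0.45, 0.27]]}
```

The spatula is back within about 2 mm of its stowed pose, and the cover stands at about 103°. The jar, beaker, reagent bottle and tube block are in place, so I hand the job in.

```bash
python3 -c "
from workcell import bot
print(bot.job_done())"
```

```text
the job is handed in; nothing more can be done
None
```

I handed the job in at about 22 s: the cover was levered up with the blade and stands open at about 100°, and the spatula is back in its cradle within a few millimetres. I viewed 11 pictures where 10 were allowed, and the spatula slipped about 19° in the grip, which I corrected before laying it down.

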